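# Open the dust booth to its mark and start the fan

## Robot

A 6-joint arm with a two-finger parallel gripper is mounted at the origin on the work surface. World frame = base frame: x ahead of the robot, y to its left, z up, the work surface at z = 0. Lengths are in m, angles in degrees, forces in N, time in s.
With the tool pointing down it reaches from about 0.3 to 0.75 m from the base axis. Payload 8.5 kg.
Tool frame: the origin (TCP) lies at the very end of the fingers, on their centre line; the grasp point (between the pads) lies 19 mm behind it; z points along the fingers, y is the line along which they close (so a half turn about z gives the same grasp; the last joint's range is limited). The gripper opens to 85 mm and grips with 20 to 120 N. Pads are 22 mm wide; open, the fingers measure 114 mm over their backs; the gripper's body (76 mm by 85 mm) begins 54 mm behind the grasp point. The pads swing forward as they close: fully open they stand 13 mm farther back than shut.
Start: joints at [51.664, 21.807, 74.336, -0, 83.858, -12.336], TCP at [0.241, 0.494, 0.231] pointing down, gripper open.
Joint ranges: [-178.18, 178.18], [-50.72, 133.34], [12.68, 142.11], [-81.47, 261.47], [9.98, 163.14], [-165.26, 165.26]. Speed limits (degrees/s): [136.94, 136.94, 180, 180, 180, 180].

## Interface

Orientations are given as a 3x3 rotation matrix whose columns are the frame's x, y, z axes.
In Python, from rig import observe, cams, ticket gives the robot as it stands.
- The arm moves only by the tool move_arm, never from a script. Its arguments are lists of equal length, an entry for each row: "jaw": the finger opening in cm, from 0 to 8.54; "dp": the shift along the tool's x, y, z in cm, a list of three; "turn": the turn, a rotation vector about the tool's x, y, z in rad, a list of three. In form: {"jaw": [jaw, ...], "dp": [[tx, ty, tz], ...], "turn": [[wx, wy, wz], ...]}. A call has 1 to 12 rows; each row shifts and turns the commanded pose from where the row before left it, along the tool's axes as they then stand; what a row does not reach is not made up. A row lasts 1/12 s, in which the tool goes at most 41.7 mm and 7.16 degrees, less where a joint would pass 70% of its speed; a pose out of reach is approached as far as the arm can. A call is refused whole if a number of a shift passes 4.17 or a number of a turn 0.125, either way. A call with a gripper value outside its range is refused whole. The fingers move at their own pace and stop on an object; "force" is the grip in N (left out, the last holds). Time passes only in rows, so rows that do not move let the fingers close. It gives the time, the measured TCP pose, the force, the opening and the grip force at its end, in the units of the state.
- observe(): the state, without advancing time (a new reading comes with each control period).
- cams.get_image(name): name is "side" or "top" or "wrist"; returns (picture, depth): 480x640x3 uint8, red, green, blue; 480x640 float32, m along the optical axis (not along the pixel's ray), 0 where there is no reading.
- cams.calibration(name): a dict with "vertical_fov" (degrees; the focal length in pixels is half the picture's height over the tangent of half this angle, whatever the lens; pixels are square), "cx", "cy" (the principal point, pixels), "k1" (the pictures are not rectified: a ray, as slopes to the right and down, at radius r is drawn at 1 + k1 r^2 times it, then the intrinsics apply), "view" (4x4, takes a point from world to camera coordinates); the wrist camera has in their place "tool_from_camera" (4x4, takes a point from camera to tool coordinates, whose origin is the TCP and whose axes are the flange's). Camera axes: x right, y up, looking along -z (the intrinsics and any distortion apply to the point x, -y, -z); pixel columns grow to the right and rows downward; lengths in m; the calibration is good to about 2 mm. A picture is of the moment at which its call begins: read the wrist's pose just before it. calibration takes no time and is no camera call.
- ticket.close_job(): hands the job in; it is judged then, once.
Trained networks look in the newest picture that a camera, given by its name, has taken for a name from the list of things; names that differ only in an ending like _2 or _b are one class to them, and where a whole thing is asked for, a point or a joint stands for the part that bears it (a point fixed in the world has none). Each returns a list of dicts, best first, with "p" (0 to 1); they miss things now and then, are a little off and sometimes report something else, mostly with a low value. They report only what shows in the picture. A call takes as long as a camera call.
- cams.spot_in(camera, query): "box" ([centre column, centre row, width, height] as shares, 0 to 1, of the picture: columns of its width, rows of its height, round what is visible of it).
- cams.outline_of(camera, query): "mask" (480x640 bool, what is visible of it) and "box" ([centre column, centre row, width, height] as shares, 0 to 1, of the picture: columns of its width, rows of its height, round what is visible of it).
- cams.mark_of(camera, query): "location" ([column, row] as shares, 0 to 1, of the picture: columns of its width, rows of its height: a listed point, or the origin of a listed thing).
The state is a dict: "time_s": time; "q": joint angles; "qvel": joint speeds; "joint_efforts": joint torques, N m; "position": TCP position; "tool_rot": TCP orientation; "ft_force": force on the tool from outside, world axes, zero at the start; "wrist_torque": the same for the moment, N m; "grip_width": finger opening in m; "gripper_force": force on a finger pad.
Only numpy, scipy, OpenCV 4.12 (cv2) and the standard library are available. Lean on these libraries where they do the work, as an engineer would, in place of code of your own. Each camera call takes 0.05 s, during which the arm holds its last target. There are 200 camera calls.

## Task

Get the dust booth ready for work: with the fingertips, push its sliding window up from beneath the lip until the lip is level with the pointer clamped on the side rail, and leave it there. Then press the large round button on the switch box fully down to start the fan and let it go. Only touch and push: do not pinch the lip, do not press the small button, and do not shift the pointer or anything standing about.

Things in the scene. Friction and masses are not known exactly. Their poses are not given: they have to be found in the camera images.
- booth: Dust booth, 360 mm wide, 270 deep, 400 high, grey base and roof, clear walls, its front towards the robot. x points level into the booth, y to its left, z up; origin on the table below the window. The front leans back 30 degrees: its foot, where the shut window's bottom edge lies, is at (-200, 0, 100) mm, above a 97 mm high sill. Rails 26 mm wide at y = +-166 mm.
- lip_edge (a point): Middle of the front edge of the window's lip: a black flange along the bottom of the clear window, 280 mm long (along y), two 5 mm leaves thick (the lower one reaches 8 mm further out), standing 40 mm out square to the sloping pane, so this edge is 20 mm higher than its root and 35 mm nearer the robot. Axes as the booth's. The window slides along (0.5, 0, 0.866). Under the lip is free space.
- mark (a point): Tip of the pointer: a small dark steel cone on a clamp on the booth's left rail (+y, left as seen from the robot), pointing at the end of the lip. When the window is right, the lip's front edge is level with this tip and in line with it, 146 mm from the edge's middle. It yields only to 40 N. Axes as the booth's.
- sash (a joint): Window opening along the slope, m: 0 shut, up to 0.15; 0 to 0.03 at the start. Counterweights in the rails balance it to within 1.5 N and rail friction of 2.5 N holds it wherever it is left; 1 to 5 N along the slope move it slowly.
- pointer (a joint): setting of the pointer along the slope, m, on the same scale as the window opening: the lip is level with the tip when both joints read the same
- fan_top (a point): centre of the top of the large round white button (40 mm across), on the end of the grey switch box (100 x 160 x 55 mm) nearer the booth (box +y). z up
- fan (a joint): travel of the large button, m: 0 released, 0.006 fully down (5 N); springs back
- lamp_top (a point): centre of the top of the small round white button (18 mm across) on the same box, 83 mm from the large one; not to be pressed
- lamp (a joint): travel of the small button, m: 0 released, 0.006 down
- jar: amber glass jar, 56 mm across, 62 mm high, in front of the booth to the left; leave alone. Origin at its base
- spatula: spatula, 170 mm long, lying in front of the booth; leave alone. Origin under it
- tin: steel tin 84 mm across, 130 mm high, left of the booth; leave alone. Origin at its base
- tube: white bottle 48 mm across, 150 mm high, left of the booth; leave alone. Origin at its base
- cup: white cup 76 mm across, 85 mm high, left of the booth; leave alone. Origin at its base
- brush: brush, 170 mm long, lying on the right, beyond the switch box; leave alone. Origin under it
- mould: white plaster mould 150 x 190 x 55 mm standing inside the booth; leave alone. Origin at its base

How it is judged (in metres and radians):
On the way, in this order (a step that is already met when the one before it is completed fails the run):
1. the window's lip is level with the pointer (within 8 mm) (z of lip_edge in the frame of mark between -0.008 and 0.008 m and velocity of joint sash between -0.02 and 0.02 m/s), for 0.3 s.
2. the large button is pressed down (value of joint fan above 0.0045 m), for 0.05 s.
At the end, for the whole second after the job is handed in: The window rests with its lip within 8 mm in height of the pointer's tip, and both buttons are released (z of lip_edge in the frame of mark between -0.008 and 0.008 m and velocity of joint sash between -0.005 and 0.005 m/s and value of joint each of fan, lamp below 0.0015 m); the robot touches nothing.
It fails at once if the lip is pinched (both leaves pressed with more than 2 N at once) (contact force between the fingers and sash_c6 above 2 N and contact force between the fingers and sash_c5 above 2 N).
It fails at once if the large button is pressed while the window is more than 8 mm off the mark (value of joint fan above 0.003 m and (z of lip_edge in the frame of mark above 0.008 m or z of lip_edge in the frame of mark below -0.008 m)).
It fails at once if the small button is pressed (value of joint lamp above 0.003 m).
It fails at once if the pointer is shifted by more than 5 mm (distance of mark from where it was at the start of the episode above 0.005 m).
It fails at once if a bystander is moved by more than 20 mm (distance of any of jar, spatula, tin, tube, cup, brush, mould from where it was at the start of the episode above 0.02 m).
It also fails if it takes over 45 s, if anything falls off the work surface, if the arm or the gripper's body presses on something with over 40 N, if the wrist force passes 120 N, or if a joint passes its speed limit or range.

## Working session

There is one attempt and no reset: what is moved stays moved. The work goes in short steps, Python scripts to look and compute and a tool call to move; the robot and the scene stay as the last step left them, time stands still between calls to the robot, and variables do not carry over. Pictures are saved under pics/ and viewed, at most 10 in all, crops included, and the job is handed in when it is done.

Besides the shell and the picture viewer there is one more tool, called after "Call:" as name(argument=value, ...) on one line, values as JSON. move_arm: Moves the arm, as the interface text tells. Its arguments: {"type":"object","properties":{"jaw":{"type":"array","items":{"type":"number"}},"dp":{"type":"array","items":{"type":"array","items":{"type":"number"}}},"turn":{"type":"array","items":{"type":"array","items":{"type":"number"}}},"force":{"type":"number"}},"required":["jaw","dp","turn"]}

```bash
mkdir -p pics; ls; cat > h.py <<'E'
import numpy as np, cv2
from rig import observe, cams, ticket
def ray(c,col,row):
    K=cams.calibration(c); f=240/np.tan(np.radians(K["vertical_fov"])/2)
    d=np.array([(col-K["cx"])/f,(row-K["cy"])/f]); u=d.copy()
    for _ in range(20): u=d/(1+K["k1"]*(u@u))
    return np.array([u[0],-u[1],-1.])
def camT(c):
    K=cams.calibration(c)
    if c!="wrist": return np.linalg.inv(np.array(K["view"]))
    o=observe(); T=np.eye(4); T[:3,:3]=o["tool_rot"]; T[:3,3]=o["position"]
    return T@np.array(K["tool_from_camera"])
def pt(c,col,row,dep): # dep along axis
    return (camT(c)@np.append(ray(c,col,row)*dep,1))[:3]
def line(c,col,row):
    T=camT(c); d=T[:3,:3]@ray(c,col,row); return T[:3,3],d/np.linalg.norm(d)
def tri(obs): # [(cam,col,row)]
    A=np.zeros((3,3));b=np.zeros(3);L=[line(*o) for o in obs]
    for o,d in L:
        P=np.eye(3)-np.outer(d,d);A+=P;b+=P@o
    x=np.linalg.solve(A,b); return x,[np.linalg.norm((np.eye(3)-np.outer(d,d))@(x-o)) for o,d in L]
E
python3 - <<'E'
from h import *
ims={}
for c in("side","top","wrist"):
    im,d=cams.get_image(c); cv2.imwrite(f"pics/{c}0.png",im[:,:,::-1]); np.save(f"{c}_d.npy",d)
    print(c,camT(c)[:3,3].round(3),(-camT(c)[:3,2]).round(2))
    if c=="wrist": continue
    for q in["booth","lip_edge","mark","fan_top","lamp_top","jar","spatula","tin","tube","cup","brush"]:
        r=cams.mark_of(c,q)
        for a in r[:2]:
            col,row=a["location"][0]*640,a["location"][1]*480
            z=d[min(479,int(row)),min(639,int(col))]
            print(c,q,round(a["p"],2),round(col,1),round(row,1),pt(c,col,row,z).round(3))
E
```

```text
pics
side [-0.263 -1.07   1.   ] [ 0.51  0.66 -0.55]
side lip_edge 0.73 266.3 221.6 [0.51  0.116 0.119]
side mark 0.44 259.8 180.4 [0.59  0.257 0.165]
side fan_top 0.57 390.1 325.0 [ 0.507 -0.375  0.074]
side lamp_top 0.5 416.3 351.1 [ 0.488 -0.475  0.078]
side jar 0.85 235.6 240.0 [0.463 0.215 0.027]
side spatula 0.66 253.8 283.2 [0.405 0.038 0.001]
side tin 0.81 194.7 210.6 [0.46  0.455 0.021]
side tube 0.86 215.6 195.4 [0.555 0.479 0.031]
side cup 0.98 167.8 225.7 [0.36  0.453 0.006]
side brush 0.79 433.8 329.2 [ 0.627 -0.41   0.014]
top [0.421 0.004 1.78 ] [ 0.08  0.   -1.  ]
top lip_edge 0.73 285.0 266.9 [0.505 0.108 0.123]
top mark 0.75 233.0 239.4 [0.577 0.247 0.129]
top fan_top 0.6 467.4 273.3 [ 0.491 -0.388  0.081]
top lamp_top 0.55 494.6 273.8 [ 0.491 -0.466  0.068]
top jar 0.87 242.0 278.5 [0.476 0.231 0.059]
top spatula 0.96 316.2 305.5 [0.401 0.026 0.003]
top tin 0.68 313.6 306.3 [ 0.399  0.034 -0.007]
top tin 0.57 153.4 275.1 [0.481 0.457 0.133]
top tube 0.64 151.7 245.9 [0.562 0.474 0.096]
top cup 0.72 154.4 316.4 [0.368 0.488 0.003]
top brush 0.69 465.8 226.9 [ 0.625 -0.398  0.026]
top brush 0.68 152.6 276.0 [0.479 0.459 0.134]
wrist [0.174 0.527 0.374] [ 0.26 -0.13 -0.96]
```

View pics/side0.png

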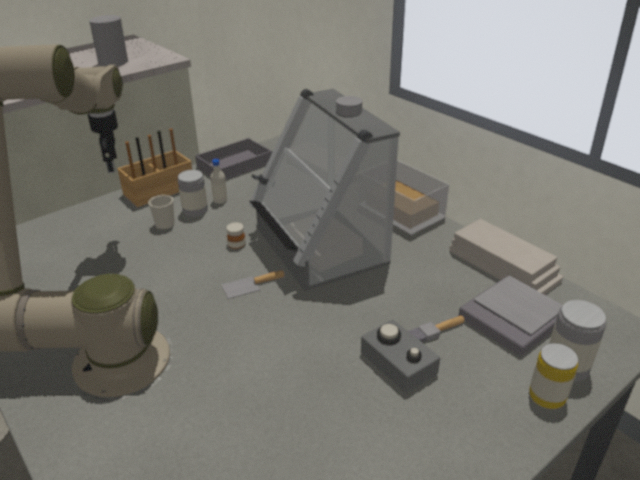

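View pics/top0.png

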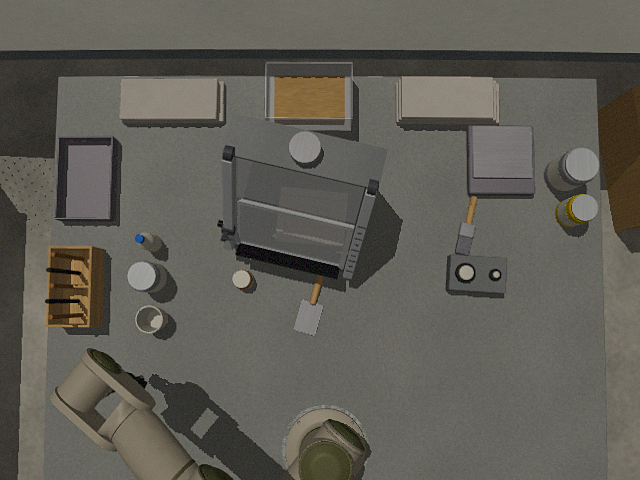

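```bash
python3 - <<'E'
from h import *
print("lip",tri([("side",266.3,221.6),("top",285,266.9)]))
print("mark",tri([("side",259.8,180.4),("top",233,239.4)]))
print("fan",tri([("side",390.1,325),("top",467.4,273.3)]))
print("lamp",tri([("side",416.3,351.1),("top",494.6,273.8)]))
E
```

```text
lip (array([0.50510675, 0.1081284 , 0.12504719]), [np.float64(0.0003496522694185919), np.float64(0.0003496522694186148)])
mark (array([0.57520057, 0.23891475, 0.17682515]), [np.float64(0.002677777033248369), np.float64(0.0026777770332483985)])
fan (array([ 0.49225967, -0.38670326,  0.09008129]), [np.float64(0.0019214665344094663), np.float64(0.001921466534409403)])
lamp (array([ 0.49256255, -0.46753012,  0.06885166]), [np.float64(0.0027621893596111217), np.float64(0.0027621893596112604)])
```

Side view: the lip is a black bar near (275,225), with the pointer clamp at about (258,180) on the left rail. The switch box is at (400,350), large button upper left. Top view: the lip runs from (237,250) to (338,272), so the booth is yawed about -12°. The large button is at (466,272) and the small one at (495,275).

```bash
cat >> h.py <<'E'
from scipy.linalg import logm,expm
from scipy.spatial.transform import Rotation as Ro
def cur():
    o=observe();T=np.eye(4);T[:3,:3]=o["tool_rot"];T[:3,3]=o["position"];return T
def frame(az,pitch,p): # tool z at azimuth az, pitch deg below horizon, tool x up-ish (same side as at start)
    a,b=np.radians([az,pitch]); z=np.array([np.cos(b)*np.cos(a),np.cos(b)*np.sin(a),-np.sin(b)])
    y=SY*np.array([-np.sin(a),np.cos(a),0]); x=np.cross(y,z)
    T=np.eye(4);T[:3,:3]=np.c_[x,y,z];T[:3,3]=p;return T
SY=-1
def plan(Tt,T0=None):
    T0=cur() if T0 is None else T0
    R=np.linalg.inv(T0)@Tt; w=Ro.from_matrix(R[:3,:3]).as_rotvec()
    n=max(1,int(np.ceil(max(np.linalg.norm(w)/.115,np.linalg.norm(R[:3,3])/.036))))
    S=expm(np.real(logm(R))/n); print("n",n,"dp cm",(S[:3,3]*100).round(2),"turn",Ro.from_matrix(S[:3,:3]).as_rotvec().round(4))
E
python3 - <<'E'
from h import *
print(observe()["tool_rot"])
print(np.array(cams.calibration("wrist")["tool_from_camera"]).round(3))
for s in(1,-1):
    import h; h.SY=s; T=frame(-8,30,[.37,.115,.22]); print(T[:3,:3].round(2)); plan(T)
E
```

```text
[[-8.98786912e-01  4.38385773e-01 -1.09605800e-05]
 [ 4.38385774e-01  8.98786912e-01 -1.52818392e-05]
 [ 3.15188494e-06 -1.85400794e-05 -1.00000000e+00]]
[[-0.     0.956  0.295  0.075]
 [ 1.     0.     0.     0.   ]
 [ 0.     0.295 -0.956 -0.142]
 [ 0.     0.     0.     1.   ]]
[[-0.5   0.14  0.86]
 [ 0.07  0.99 -0.12]
 [-0.87  0.   -0.5 ]]
n 12 dp cm [-1.84 -2.69  0.98] turn [-0.0137 -0.0865 -0.0237]
[[ 0.5  -0.14  0.86]
 [-0.07 -0.99 -0.12]
 [ 0.87 -0.   -0.5 ]]
n 25 dp cm [-1.9   1.06 -0.6 ] turn [-0.0572  0.0091  0.0991]
```

Call:
move_arm(jaw=[0, 0, 0, 0, 0, 0, 0, 0, 0, 0, 0], dp=[[-2.5, -2.6, -0.2], [-2.5, -2.6, -0.2], [-2.5, -2.6, -0.2], [-2.5, -2.6, -0.2], [-2.5, -2.6, -0.2], [-2.5, -2.6, -0.2], [-2.5, -2.6, -0.2], [-2.5, -2.6, -0.2], [-2.5, -2.6, -0.2], [-2.5, -2.6, -0.2], [-2.5, -2.6, -0.2]], turn=[[0, 0, 0], [0, 0, 0], [0, 0, 0], [0, 0, 0], [0, 0, 0], [0, 0, 0], [0, 0, 0], [0, 0, 0], [0, 0, 0], [0, 0, 0], [0, 0, 0]])

```text
time_s: 2.17
position: [0.363, 0.115, 0.2537]
tool_rot: [[-0.899, 0.438, 0.001], [0.438, 0.899, 0.0], [-0.001, 0.0, -1.0]]
ft_force: [1.0, 0.6, 0.2]
grip_width: -0.0003
gripper_force: 0.0
```

```bash
sed -i 's/^SY=-1/SY=1/' h.py; python3 - <<'E'
from h import *
plan(frame(-8,30,[.36,.115,.23]))
E
```

```text
n 10 dp cm [ 0.14 -0.02  0.21] turn [-0.0164 -0.1038 -0.0285]
```

Call:
move_arm(jaw=[0, 0, 0, 0, 0, 0, 0, 0, 0, 0, 0], dp=[[0.14, -0.02, 0.2], [0.14, -0.02, 0.2], [0.14, -0.02, 0.2], [0.14, -0.02, 0.2], [0.14, -0.02, 0.2], [0.14, -0.02, 0.2], [0.14, -0.02, 0.2], [0.14, -0.02, 0.2], [0.14, -0.02, 0.2], [0.14, -0.02, 0.2], [0, 0, 0]], turn=[[-0.0164, -0.104, -0.0285], [-0.0164, -0.104, -0.0285], [-0.0164, -0.104, -0.0285], [-0.0164, -0.104, -0.0285], [-0.0164, -0.104, -0.0285], [-0.0164, -0.104, -0.0285], [-0.0164, -0.104, -0.0285], [-0.0164, -0.104, -0.0285], [-0.0164, -0.104, -0.0285], [-0.0164, -0.104, -0.0285], [0, 0, 0]])

```text
time_s: 3.08
position: [0.3599, 0.1078, 0.235]
tool_rot: [[-0.61, 0.216, 0.762], [0.136, 0.976, -0.167], [-0.78, 0.002, -0.625]]
ft_force: [-0.7, -0.6, -0.6]
grip_width: -0.0
gripper_force: 0.0
```

```bash
cat > look.py <<'E'
from h import *
import sys
n=sys.argv[1]
o=observe(); print("q",np.round(o["q"],1),o["position"],np.round(o["ft_force"],1))
T=camT("wrist"); im,d=cams.get_image("wrist"); cv2.imwrite(f"pics/{n}.png",im[:,:,::-1]); np.save(f"{n}.npy",d)
for q in sys.argv[2:]:
    for a in cams.mark_of("wrist",q)[:2]:
        c,r=a["location"][0]*640,a["location"][1]*480
        z=d[min(479,int(r)),min(639,int(c))]
        print(q,round(a["p"],2),round(c,1),round(r,1),z,(T@np.append(ray("wrist",c,r)*z,1))[:3].round(4))
E
python3 look.py w1 lip_edge mark
```

```text
q [ 10.8  -6.4 127.1 -60.8  20.6 -15.7] [0.35992608 0.10784601 0.23504556] [-0.7 -0.6 -0.6]
lip_edge 0.94 355.5 208.4 0.3329352 [0.5072 0.1058 0.1237]
```

View pics/w1.png

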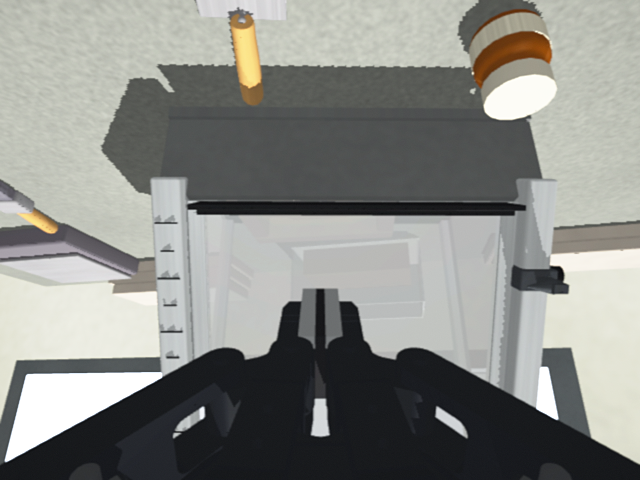

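Wrist view (upside down): the lip is the black bar from (190,207) to (525,207). The pointer clamp is on the left rail at about (540,280), its tip near (513,278). The jar and spatula are well clear.

```bash
python3 - <<'E'
from h import *
im=cv2.imread("pics/w1.png");d=np.load("w1.npy");T=camT("wrist")
c=im[190:310,480:600]; cv2.imwrite("pics/w1c.png",cv2.resize(c,None,fx=5,fy=5,interpolation=cv2.INTER_NEAREST))
P=lambda c,r:(T@np.append(ray("wrist",c,r)*d[r,c],1))[:3].round(4)
for r in range(264,294,4):
    print(r,[(c,*P(c,r)) for c in (512,515,518,522)])
for c in(200,300,400,515):
    for r in (204,206,208,210,212): print(c,r,P(c,r),end=" ")
    print()
o=observe();print(cams.outline_of("wrist","mark")[:1] and [ (a["p"],a["box"]) for a in cams.outline_of("wrist","mark")])
E
```

```text
264 [(512, np.float64(0.5984), np.float64(0.2399), np.float64(0.1547)), (515, np.float64(0.599), np.float64(0.2427), np.float64(0.1547)), (518, np.float64(0.5944), np.float64(0.244), np.float64(0.1562)), (522, np.float64(0.5899), np.float64(0.2462), np.float64(0.1578))]
268 [(512, np.float64(0.5986), np.float64(0.2393), np.float64(0.1585)), (515, np.float64(0.5938), np.float64(0.2407), np.float64(0.16)), (518, np.float64(0.592), np.float64(0.2428), np.float64(0.1607)), (522, np.float64(0.5906), np.float64(0.2457), np.float64(0.1613))]
272 [(512, np.float64(0.6001), np.float64(0.2391), np.float64(0.1619)), (515, np.float64(0.5937), np.float64(0.24), np.float64(0.1638)), (518, np.float64(0.5885), np.float64(0.2412), np.float64(0.1654)), (522, np.float64(0.5855), np.float64(0.2437), np.float64(0.1664))]
276 [(512, np.float64(0.6011), np.float64(0.2387), np.float64(0.1655)), (515, np.float64(0.595), np.float64(0.2397), np.float64(0.1672)), (518, np.float64(0.5903), np.float64(0.241), np.float64(0.1686)), (522, np.float64(0.5892), np.float64(0.2441), np.float64(0.1691))]
280 [(512, np.flo
[... 1048 characters left out ...]
np.float64(0.181))]
200 204 [ 0.4769 -0.0174  0.1219] 200 206 [ 0.4777 -0.0177  0.1233] 200 208 [ 0.4779 -0.0176  0.125 ] 200 210 [ 0.4857 -0.0219  0.1228] 200 212 [ 0.4869 -0.0225  0.124 ] 
300 204 [0.4957 0.0622 0.1217] 300 206 [0.4958 0.0622 0.1234] 300 208 [0.4959 0.0622 0.1252] 300 210 [0.5051 0.0597 0.1226] 300 212 [0.5067 0.0593 0.1237] 
400 204 [0.5161 0.1425 0.1208] 400 206 [0.5144 0.1423 0.1234] 400 208 [0.5154 0.1422 0.1247] 400 210 [0.5178 0.142  0.1254] 400 212 [0.5242 0.1419 0.1244] 
515 204 [0.5427 0.2372 0.1186] 515 206 [0.537  0.2352 0.1229] 515 208 [0.5364 0.2348 0.1249] 515 210 [0.5394 0.2353 0.1254] 515 212 [0.5756 0.2451 0.1121] 
[(0.62, [0.8434, 0.5815, 0.0933, 0.075])]
```

View pics/w1c.png

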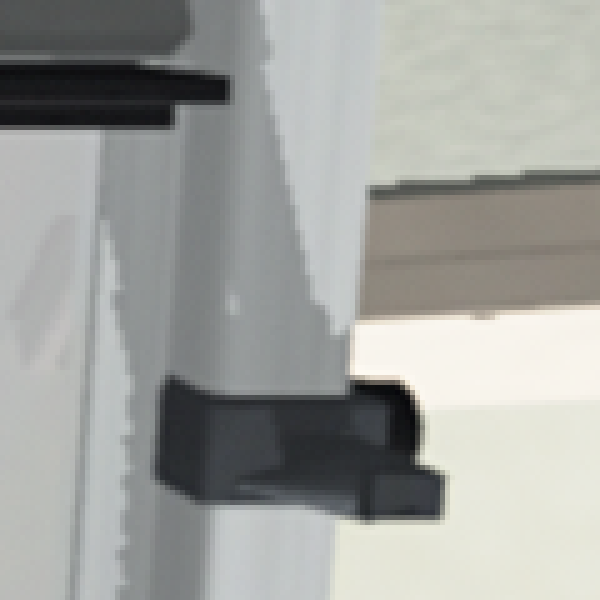

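The crop shows a clamp band round the rail with an arm standing out at crop (405,495). A light cone points left from it, tip at crop (238,488), which is pixel (527.5,287.5).

```bash
python3 - <<'E'
from h import *
d=np.load("w1.npy");T=camT("wrist")
y=np.array([.2266,.974,0]);x=np.array([.974,-.2266,0]); L=np.array([.5065,.1062,.1245])
def P(c,r,z=None): return (T@np.append(ray("wrist",c,r)*(d[int(r),int(c)] if z is None else z),1))[:3]
for c in (526,528,530,534,540,550,560):
    for r in (286,287,288,289):
        p=P(c,r)-L; print(c,r,p@x.round(4),(p@y).round(4),p[2].round(4),"s",((p@x)*.5+p[2]*.866).round(4),"n",(p@x*.866-p[2]*.5).round(4))
# intersect tip ray with plane y_b=.146
for px in((527,287.5),(528,287.5)):
    o,v=line("wrist",*px); t=(.146-(o-L)@y)/(v@y); p=o+t*v-L; print(px,p@x,p[2],(p@x)*.5+p[2]*.866,p@x*.866-p[2]*.5)
    # plane through lip edge sliding: n=0
    n=x*.866-np.array([0,0,.5]); t=-((o-L)@n)/(v@n); p=o+t*v-L; print("  n0",p@x,p@y,p[2],p[2]+L[2])
E
```

```text
526 286 0.052143428716374306 0.1562 0.0534 s 0.0724 n 0.0184
526 287 0.053225661997691125 0.1566 0.0541 s 0.0735 n 0.019
526 288 0.05274857668330232 0.1562 0.0551 s 0.0741 n 0.0181
526 289 0.053498407489898474 0.1564 0.0559 s 0.0751 n 0.0184
528 286 0.03343882676011278 0.1479 0.0582 s 0.0671 n -0.0001
528 287 0.034597422348392214 0.1483 0.0587 s 0.0682 n 0.0006
528 288 0.052846959569910326 0.158 0.0551 s 0.0741 n 0.0182
528 289 0.05425090841339774 0.1586 0.0557 s 0.0753 n 0.0191
530 286 0.03275291764302406 0.1492 0.0583 s 0.0669 n -0.0008
530 287 0.03365629457142566 0.1495 0.059 s 0.0679 n -0.0003
530 288 0.03530615039932899 0.1502 0.0594 s 0.0691 n 0.0009
530 289 0.05422328893928205 0.1604 0.0557 s 0.0753 n 0.0191
534 286 0.031337979797442427 0.1518 0.0587 s 0.0665 n -0.0022
534 287 0.0320786143090987 0.152 0.0594 s 0.0675 n -0.0019
534 288 0.03389733722962868 0.1529 0.0598 s 0.0687 n -0.0005
534 289 0.035553447062075666 0.1536 0.0603 s 0.07 n 0.0007
540 286 0.03175592354549255 0.1571 0.0586 s 0.0666 n -0.0018
540 287 0.03060221081271132 0.1563 0.0598 s 0.067 n -0.0034
540 288 0.031
[... 257 characters left out ...]
08 0.1632 0.0612 s 0.0672 n -0.0061
550 289 0.03095089200364643 0.1646 0.0614 s 0.0686 n -0.0039
560 286 0.026742733074890605 0.171 0.0599 s 0.0652 n -0.0068
560 287 0.02711496065635846 0.1711 0.0607 s 0.0661 n -0.0068
560 288 0.025236820603462565 0.1697 0.062 s 0.0663 n -0.0091
560 289 0.0272357585098113 0.1708 0.0623 s 0.0676 n -0.0076
(527, 287.5) 0.03204533883357368 0.0598072195100994 0.06781572151253293 -0.0021523463251748934
  n0 0.034219371728005925 0.14717009914090806 0.05926795183290634 0.18376795183290634
(528, 287.5) 0.030475629303062794 0.06019802570543642 0.06736930491243934 -0.00370711787626583
  n0 0.03422010753555263 0.14802491777484775 0.059269226251577295 0.1837692262515773
```

Pointer tip: in line with the lip edge's path (n≈0, y≈147 mm, as given). The lip must rise about 59 mm in height, or 68 mm along the slope. Next I go below and in front of the lip.

```bash
cat >> h.py <<'E'
def go(p,T0=None):
    T=cur(); v=T[:3,:3].T@(np.array(p)-T[:3,3])*100; print("tool cm",v.round(2))
bx=np.array([.974,-.2266,0]);by=np.array([.2266,.974,0]);bz=np.array([0,0,1.]);U=.5*bx+.866*bz;L0=np.array([.5065,.1062,.1245])
E
python3 - <<'E'
from h import *
T=cur();t=T[:3,2];n=-T[:3,0];print(T[:3,:3].round(3))
B=L0+.02*t-.03*n; A=B-.1*t; print(A,B); go(A); go(B)
E
```

```text
[[-0.61   0.217  0.762]
 [ 0.139  0.976 -0.166]
 [-0.78   0.005 -0.626]]
[0.42722272 0.12366644 0.15114652] [0.50344498 0.1070495  0.08858419]
tool cm [ 2.82  2.91 10.1 ]
tool cm [ 2.82  2.91 20.1 ]
```

Call:
move_arm(jaw=[0, 0, 0, 0, 0, 0], dp=[[0.7, 0.73, 2.5], [0.7, 0.73, 2.5], [0.7, 0.73, 2.5], [0.7, 0.72, 2.5], [0, 0, 0], [0, 0, 0]], turn=[[0, 0, 0], [0, 0, 0], [0, 0, 0], [0, 0, 0], [0, 0, 0], [0, 0, 0]])

```text
time_s: 3.83
position: [0.4195, 0.1246, 0.1905]
tool_rot: [[-0.635, 0.224, 0.74], [0.144, 0.975, -0.171], [-0.759, -0.002, -0.651]]
ft_force: [0.6, 0.5, -0.4]
grip_width: 0.0002
gripper_force: 0.0
```

```bash
python3 look.py w2 lip_edge; python3 - <<'E'
from h import *
T=cur();t=T[:3,2];n=-T[:3,0];print(T[:3,:3].round(3))
B=L0+.02*t-.03*n; go(B)
E
```

```text
q [ 12.    6.3 124.1 -81.3  19.    7.5] [0.4195477  0.12455887 0.1904786 ] [ 0.6  0.5 -0.4]
lip_edge 0.63 324.3 237.3 0.26586267 [0.5062 0.1076 0.1224]
[[-0.634  0.224  0.74 ]
 [ 0.144  0.975 -0.171]
 [-0.76  -0.002 -0.65 ]]
tool cm [ 2.21  0.21 13.14]
```

q4 is at its limit here. A steeper tool (about 58° down) stays clear of it, and the finger's front face still lifts the lip edge from below.

```bash
python3 - <<'E'
from h import *
p=cur()[:3,3]; plan(frame(2,58,p+[-.02,0,.01]))
E
```

```text
n 4 dp cm [ 0.2  -0.07 -0.52] turn [-0.043   0.0756 -0.0493]
```

Call:
move_arm(jaw=[0, 0, 0, 0, 0, 0, 0, 0], dp=[[0.1, 0, -0.25], [0.1, 0, -0.25], [0.1, 0, -0.25], [0.1, 0, -0.25], [0.1, 0, -0.25], [0.1, 0, -0.25], [0.1, 0, -0.25], [0.1, 0, -0.25]], turn=[[-0.0215, 0.0378, -0.0247], [-0.0215, 0.0378, -0.0247], [-0.0215, 0.0378, -0.0247], [-0.0215, 0.0378, -0.0247], [-0.0215, 0.0378, -0.0247], [-0.0215, 0.0378, -0.0247], [-0.0215, 0.0378, -0.0247], [-0.0215, 0.0378, -0.0247]])

```text
time_s: 4.6
position: [0.4027, 0.124, 0.1962]
tool_rot: [[-0.807, 0.042, 0.589], [0.025, 0.999, -0.038], [-0.59, -0.016, -0.807]]
ft_force: [-0.1, 0.6, 0.4]
grip_width: 0.0
gripper_force: 0.0
```

```bash
python3 - <<'E'
from h import *
o=observe();print(np.round(o["q"],1),o["position"])
T=cur();t=T[:3,2];n=-T[:3,0];print(T[:3,:3].round(3))
B=L0+.02*t-.03*n; A=B-.06*t; print(A,B);go(A); go(B)
E
```

```text
[  3.6   0.5 119.1 -10.4  24.7 -76.2] [0.40265756 0.1239549  0.19623048]
[[-0.807  0.042  0.589]
 [ 0.025  0.999 -0.038]
 [-0.59  -0.016 -0.807]]
[0.45872275 0.1084571  0.13906847] [0.49408408 0.10617747 0.09064967]
tool cm [-1.19 -1.22  7.98]
tool cm [-1.19 -1.22 13.98]
```

Call:
move_arm(jaw=[0, 0, 0, 0, 0, 0, 0, 0, 0], dp=[[-0.15, -0.15, 1.75], [-0.15, -0.15, 1.75], [-0.15, -0.15, 1.75], [-0.15, -0.15, 1.75], [-0.15, -0.15, 1.75], [-0.15, -0.15, 1.75], [-0.15, -0.15, 1.75], [-0.15, -0.15, 1.75], [0, 0, 0]], turn=[[0, 0, 0], [0, 0, 0], [0, 0, 0], [0, 0, 0], [0, 0, 0], [0, 0, 0], [0, 0, 0], [0, 0, 0], [0, 0, 0]])

```text
time_s: 5.35
position: [0.5007, 0.1092, 0.1037]
tool_rot: [[-0.817, 0.049, 0.575], [0.027, 0.999, -0.047], [-0.576, -0.023, -0.817]]
ft_force: [0.1, 0.0, -0.2]
grip_width: -0.0002
gripper_force: 0.0
```

```bash
python3 look.py w3 lip_edge; python3 - <<'E'
from h import *
T=cur();t=T[:3,2];n=-T[:3,0];print(T[:3,:3].round(3))
e=L0-T[:3,3]; print("edge rel TCP: behind",-e@t,"above",e@n)
print("U in tool",(T[:3,:3].T@U).round(3))
E
```

```text
q [  0.6  19.7 115.7 -17.7  10.  -70.5] [0.50074034 0.10920293 0.1036712 ] [ 0.1  0.  -0.2]
[[-0.817  0.049  0.574]
 [ 0.027  0.999 -0.047]
 [-0.576 -0.023 -0.817]]
edge rel TCP: behind 0.01203880443227858 above 0.018159372088160257
U in tool [-0.9   -0.109 -0.423]
```

View pics/w3.png

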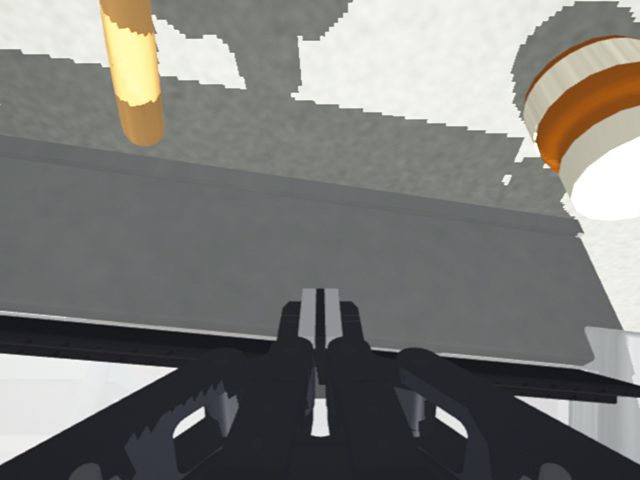

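The fingers reach the lip edge at (320,345), but q5 is at its 10° limit. I'll tilt steeper, then go lower.

```bash
python3 - <<'E'
from h import *
F=frame(-3,66,[0,0,0]); t=F[:3,2];n=-F[:3,0]; B=L0+.022*t-.028*n; print(B)
plan(frame(-3,66,B))
E
```

```text
[0.48989173 0.1070704  0.09301337]
n 2 dp cm [ 0.67 -0.13  0.24] turn [-0.009   0.0974  0.0071]
```

Call:
move_arm(jaw=[0, 0, 0, 0, 0], dp=[[0.33, -0.06, 0.1], [0.33, -0.06, 0.1], [0.34, -0.06, 0.15], [0.34, -0.06, 0.15], [0, 0, 0]], turn=[[-0.0045, 0.0485, 0.0035], [-0.0045, 0.0485, 0.0035], [-0.0045, 0.0485, 0.0035], [-0.0045, 0.0485, 0.0035], [0, 0, 0]])

```text
time_s: 5.87
position: [0.4903, 0.1074, 0.0938]
tool_rot: [[-0.912, 0.052, 0.408], [0.048, 0.999, -0.021], [-0.408, 0.0, -0.913]]
ft_force: [0.2, 0.6, -0.1]
grip_width: 0.0
gripper_force: 0.0
```

```bash
cat > st.py <<'E'
from h import *
o=observe();print(np.round(o["q"],1),o["position"],np.round(o["ft_force"],1))
T=cur();t=T[:3,2];n=-T[:3,0]
e=L0-T[:3,3]; print("pitch",np.degrees(np.arcsin(-t[2])),"edge: behind",-e@t,"above",e@n)
print("U in tool",(T[:3,:3].T@U).round(3))
E
python3 st.py
```

```text
[ -0.7  20.  110.4  -2.1  25.5 -86. ] [0.49028555 0.1073813  0.09380851] [ 0.2  0.6 -0.1]
pitch 65.90929947727993 edge: behind 0.021383832441830543 above 0.027366052583166156
U in tool [-0.803 -0.087 -0.59 ]
```

Call:
move_arm(jaw=[0, 0, 0, 0, 0, 0, 0, 0], dp=[[-0.4, -0.04, -0.29], [-0.4, -0.04, -0.29], [-0.32, -0.03, -0.24], [-0.24, -0.03, -0.18], [-0.24, -0.03, -0.18], [-0.24, -0.03, -0.18], [-0.24, -0.03, -0.18], [-0.24, -0.03, -0.18]], turn=[[0, 0, 0], [0, 0, 0], [0, 0, 0], [0, 0, 0], [0, 0, 0], [0, 0, 0], [0, 0, 0], [0, 0, 0]])

```text
time_s: 6.53
position: [0.5041, 0.1042, 0.1178]
tool_rot: [[-0.912, 0.052, 0.406], [0.048, 0.999, -0.021], [-0.407, -0.0, -0.914]]
ft_force: [-1.9, 1.5, -1.0]
grip_width: 0.0
gripper_force: 1.4
```

```bash
python3 st.py; python3 look.py w4 lip_edge
```

```text
[ -1.1  18.5 106.8  -1.5  30.8 -87. ] [0.50412896 0.10416733 0.11780562] [-1.9  1.5 -1. ]
pitch 66.00240704083699 edge: behind 0.005195793448891215 above 0.00478909407437279
U in tool [-0.802 -0.088 -0.591]
q [ -1.1  18.5 106.8  -1.5  30.8 -87. ] [0.50412896 0.10416733 0.11780562] [-1.9  1.5 -1. ]
```

View pics/w4.png

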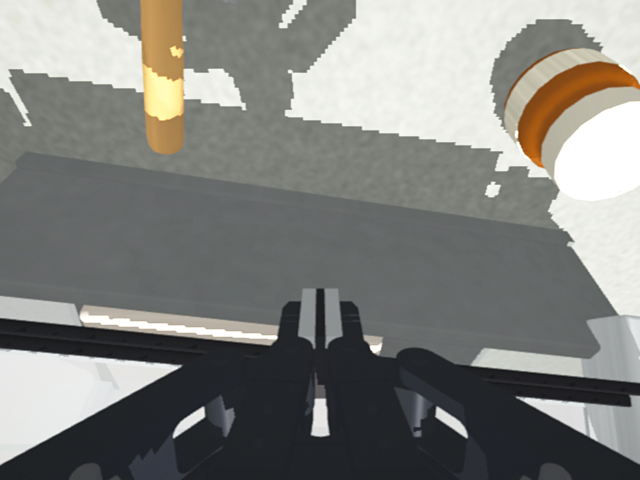

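The lip is rising: the gap under it now shows at (200,325), with the black lip line above the sill. I'll measure it and keep going.

```bash
cat > lip.py <<'E'
from h import *
import sys
im=cv2.imread(f"pics/{sys.argv[1]}.png");d=np.load(f"{sys.argv[1]}.npy");T=camT("wrist")
V,Uu=np.mgrid[0:480:2,0:640:2]; S=[]
for r,c in zip(V.ravel(),Uu.ravel()):
    if d[r,c]>0 and im[r,c].max()<50:
        p=(T@np.append(ray("wrist",c,r)*d[r,c],1))[:3]-L0
        s=p@U; n=p@bx*.866-p[2]*.5; y=p@by
        if abs(n)<.012 and .04<abs(y)<.145 and -.03<s<.12: S.append((s,n,y))
S=np.array(S); 
for a in(-1,1):
    k=S[(S[:,2]*a>0)]
    if len(k)>3:
        f=k[k[:,1]<k[:,1].min()+.003]; print("side",a,len(k),"n",np.percentile(k[:,1],[0,50,100]).round(4),"s",np.percentile(k[:,0],[0,50,100]).round(4),"front",len(f),np.percentile(f[:,0],[0,50,100]).round(4))
E
python3 lip.py w1 2>&1 | head -0; python3 lip.py w4
```

```text
Traceback (most recent call last):
  File "lip.py", line 7, in <module>
    p=(T@np.append(ray("wrist",c,r)*d[r,c],1))[:3]-L0
                   ~~~^^^^^^^^^^^^^
  File "h.py", line 4, in ray
    K=cams.calibration(c); f=240/np.tan(np.radians(K["vertical_fov"])/2)
ValueError: time passes only in moves, steps and waits
```

```bash
sed -i 's/K=cams.calibration(c)/K=cal(c)/' h.py; sed -i '2a import functools\n@functools.lru_cache(None)\ndef cal(c): return cams.calibration(c)' h.py; python3 lip.py w4
```

```text
side -1 1401 n [-0.0018  0.0014  0.0105] s [0.0095 0.014  0.0188] front 668 [0.0096 0.0119 0.0142]
side 1 890 n [-0.0013  0.0014  0.0112] s [0.0098 0.0138 0.0193] front 477 [0.0098 0.012  0.0144]
```

Call:
move_arm(jaw=[0, 0, 0, 0, 0, 0, 0, 0, 0, 0, 0, 0], dp=[[-0.32, -0.035, -0.24], [-0.32, -0.035, -0.24], [-0.32, -0.035, -0.24], [-0.32, -0.035, -0.24], [-0.32, -0.035, -0.24], [-0.32, -0.035, -0.24], [-0.32, -0.035, -0.24], [-0.32, -0.035, -0.24], [-0.32, -0.035, -0.24], [-0.32, -0.035, -0.24], [-0.24, -0.025, -0.18], [-0.16, -0.02, -0.12]], turn=[[0, 0, 0], [0, 0, 0], [0, 0, 0], [0, 0, 0], [0, 0, 0], [0, 0, 0], [0, 0, 0], [0, 0, 0], [0, 0, 0], [0, 0, 0], [0, 0, 0], [0, 0, 0]])

```text
time_s: 7.63
position: [0.5264, 0.0989, 0.1576]
tool_rot: [[-0.912, 0.052, 0.408], [0.048, 0.999, -0.021], [-0.408, -0.0, -0.913]]
ft_force: [-1.4, 0.4, -2.1]
grip_width: 0.0004
gripper_force: 1.0
```

```bash
python3 st.py; python3 look.py w5 lip_edge mark; python3 lip.py w5
```

```text
[ -1.8  16.6 100.7  -0.8  38.7 -88.3] [0.52637945 0.09891948 0.15764224] [-1.4  0.4 -2.1]
pitch 65.90906467892378 edge: behind -0.02199635426106913 above -0.0319979634891437
U in tool [-0.803 -0.088 -0.59 ]
q [ -1.8  16.6 100.7  -0.8  38.7 -88.3] [0.52637945 0.09891948 0.15764224] [-1.4  0.4 -2.1]
lip_edge 0.41 259.9 267.8 0.27179116 [0.5944 0.0549 0.0677]
mark 0.56 258.9 267.8 0.27328908 [0.5954 0.054  0.0667]
side -1 1399 n [-0.0025  0.0013  0.0103] s [0.0547 0.0593 0.0641] front 520 [0.0547 0.0572 0.0595]
side 1 893 n [-0.0012  0.0013  0.0104] s [0.055  0.0591 0.0646] front 495 [0.055  0.0573 0.0596]
```

Call:
move_arm(jaw=[0, 0, 0, 0, 0], dp=[[-0.24, -0.025, -0.18], [-0.24, -0.025, -0.18], [-0.2, -0.02, -0.15], [-0.12, -0.015, -0.09], [0, 0, 0]], turn=[[0, 0, 0], [0, 0, 0], [0, 0, 0], [0, 0, 0], [0, 0, 0]])

```text
time_s: 8.2
position: [0.5311, 0.0978, 0.1663]
tool_rot: [[-0.912, 0.052, 0.408], [0.048, 0.999, -0.021], [-0.408, -0.0, -0.913]]
ft_force: [-0.9, 0.6, -1.6]
grip_width: 0.0003
gripper_force: 0.7
```

```bash
python3 look.py w6; python3 lip.py w6
```

```text
q [ -1.9  16.3  99.3  -0.7  40.3 -88.5] [0.53112638 0.09783567 0.16631345] [-0.9  0.6 -1.6]
side -1 1405 n [-0.002   0.0012  0.0109] s [0.0647 0.0692 0.074 ] front 673 [0.0647 0.0671 0.0695]
side 1 905 n [-0.002   0.0012  0.0104] s [0.0645 0.0689 0.0745] front 397 [0.0648 0.0671 0.0695]
```

Call:
move_arm(jaw=[0, 0, 0, 0, 0, 0, 0, 0, 0], dp=[[0.4, 0, 0.25], [0.8, 0, 0.4], [1.5, 0, 0], [2, 0, -2], [1.5, 0, -2.5], [1, 0, -3], [1, 0, -3], [0, 0, -2], [0, 0, 0]], turn=[[0, 0, 0], [0, 0, 0], [0, 0, 0], [0, 0, 0], [0, 0, 0], [0, -0.06, 0], [0, -0.06, 0], [0, -0.06, 0], [0, 0, 0]])

```text
time_s: 9.0
position: [0.4023, 0.1049, 0.2405]
tool_rot: [[-0.82, 0.051, 0.57], [0.042, 0.999, -0.029], [-0.57, -0.0, -0.821]]
ft_force: [0.9, 0.1, 0.7]
grip_width: 0.0001
gripper_force: 0.0
```

```bash
python3 look.py w7 lip_edge mark; python3 lip.py w7; python3 - <<'E'
from h import *
print(observe()["tool_rot"])
E
```

```text
q [ -1.1  -4.6 114.   -1.7  35.9 -87.1] [0.40230582 0.10492607 0.24046129] [0.9 0.1 0.7]
lip_edge 0.52 469.7 101.0 0.32097784 [0.4534 0.2216 0.0334]
lip_edge 0.18 280.2 239.4 0.41010287 [0.5839 0.0552 0.0662]
mark 0.62 502.4 335.2 0.34221265 [0.59   0.2504 0.1711]
side -1 393 n [0.0013 0.0041 0.012 ] s [0.0628 0.0663 0.072 ] front 214 [0.0628 0.0653 0.0678]
side 1 279 n [0.0025 0.0047 0.012 ] s [0.0627 0.0658 0.0717] front 189 [0.0629 0.0653 0.0679]
[[-8.24393945e-01  5.22300178e-02  5.63601498e-01]
 [ 4.30501760e-02  9.98635074e-01 -2.95748385e-02]
 [-5.64376918e-01 -1.18174086e-04 -8.25517220e-01]]
```

View pics/w7.png

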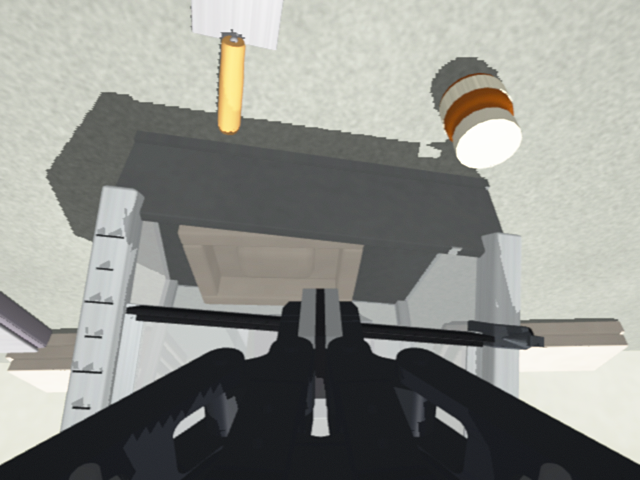

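The lip now runs from (130,310) to (495,340) and meets the pointer at (500-540,335). I'll zoom on the tip.

```bash
python3 - <<'E'
import cv2
im=cv2.imread("pics/w7.png")[295:375,430:560]; cv2.imwrite("pics/w7c.png",cv2.resize(im,None,fx=6,fy=6,interpolation=cv2.INTER_NEAREST))
from h import *
d=np.load("w7.npy");T=camT("wrist")
for c in (470,480,486,490,494,498,502,506,510,515,520,525,530,540):
    print(c,end=": ")
    for r in range(328,350,2):
        p=(T@np.append(ray("wrist",c,r)*d[r,c],1))[:3]-L0
        n=p@bx*.866-p[2]*.5
        if abs(n)<.013: print(r,"s%.1f n%.1f y%.1f"%(1e3*(p@U),1e3*n,1e3*(p@by)),end=" | ")
    print()
E
```

```text
470: 334 s62.9 n5.0 y120.0 | 336 s64.4 n4.8 y119.9 | 338 s65.9 n4.3 y119.7 | 340 s67.5 n4.2 y119.7 | 344 s71.1 n11.5 y123.8 | 
480: 336 s63.8 n4.5 y128.2 | 338 s65.3 n4.6 y128.3 | 340 s66.8 n3.8 y127.9 | 342 s69.0 n12.5 y133.0 | 344 s70.6 n12.1 y132.8 | 346 s72.2 n12.1 y132.9 | 
486: 336 s63.4 n4.7 y133.5 | 338 s64.9 n3.8 y133.0 | 340 s66.5 n4.0 y133.1 | 
490: 336 s63.2 n5.1 y137.1 | 338 s64.7 n3.7 y136.3 | 340 s66.3 n4.8 y137.0 | 342 s67.9 n5.9 y137.8 | 
494: 338 s64.5 n4.7 y140.4 | 340 s66.0 n4.7 y140.4 | 
498: 
502: 338 s63.8 n1.9 y145.5 | 
506: 336 s62.1 n3.2 y149.8 | 338 s63.6 n2.5 y149.3 | 340 s65.2 n3.7 y150.2 | 
510: 336 s61.8 n3.1 y153.2 | 338 s63.3 n2.5 y152.8 | 340 s64.8 n1.4 y152.1 | 
515: 334 s59.9 n2.5 y157.1 | 336 s61.4 n1.2 y156.2 | 338 s62.9 n1.3 y156.3 | 340 s64.5 n1.6 y156.5 | 342 s66.0 n1.3 y156.3 | 
520: 334 s59.5 n1.0 y160.4 | 336 s61.0 n-0.2 y159.6 | 338 s62.6 n0.5 y160.1 | 340 s64.1 n-0.2 y159.6 | 342 s65.7 n1.2 y160.6 | 344 s67.3 n1.3 y160.7 | 
525: 332 s57.7 n2.3 y165.6 | 336 s60.6 n-0.8 y163.5 | 338 s62.3 n0.5 y164.4 | 340 s63.7 n-1.5 y163.0 | 342 s65.3 n-0.3 y163.9 | 344 s66.9 n-0.0 y164.1 | 346 s68.5 n1.0 y164.8 | 
530: 334 s58.8 n-0.6 y167.9 | 336 s60.1 n-4.5 y165.2 | 338 s61.6 n-4.8 y164.9 | 340 s63.3 n-3.0 y166.2 | 342 s64.7 n-4.1 y165.5 | 344 s66.2 n-5.0 y164.8 | 346 s68.0 n-1.1 y167.6 | 
540: 338 s61.1 n-4.1 y174.1 | 340 s62.6 n-3.6 y174.5 | 342 s64.1 n-4.3 y173.9 | 344 s65.7 n-3.9 y174.3 | 346 s67.1 n-4.9 y173.5 |
```

View pics/w7c.png

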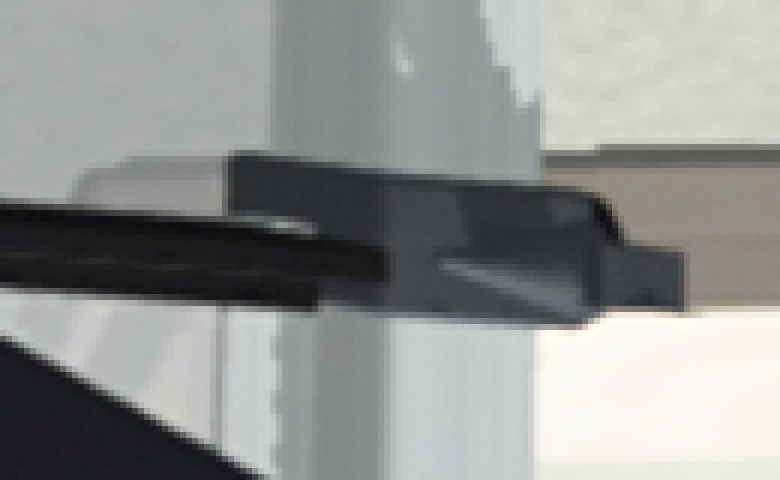

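The crop confirms it: the cone tip at crop (440,262) is level with the lip end at crop (385,262), within about 2 mm. On to the button.

```bash
python3 - <<'E'
from h import *
plan(frame(-38,89.9,[.47,-.36,.27]))
E
```

```text
n 14 dp cm [-1.6  -3.01  0.19] turn [0.0131 0.0414 0.0423]
```

Call:
move_arm(jaw=[0, 0, 0, 0, 0, 0, 0, 0, 0, 0, 0, 0], dp=[[0, -2.5, -1], [-1, -3, 0], [-1.6, -3, 0.2], [-1.6, -3, 0.2], [-1.6, -3, 0.2], [-1.6, -3, 0.2], [-1.6, -3, 0.2], [-1.6, -3, 0.2], [-1.6, -3, 0.2], [-1.6, -3, 0.2], [-1.6, -3, 0.2], [-1.6, -3, 0.2]], turn=[[0.013, 0.041, 0.042], [0.013, 0.041, 0.042], [0.013, 0.041, 0.042], [0.013, 0.041, 0.042], [0.013, 0.041, 0.042], [0.013, 0.041, 0.042], [0.013, 0.041, 0.042], [0.013, 0.041, 0.042], [0.013, 0.041, 0.042], [0.013, 0.041, 0.042], [0.013, 0.041, 0.042], [0.013, 0.041, 0.042]])

```text
time_s: 10.15
position: [0.4527, -0.2872, 0.27]
tool_rot: [[-0.834, 0.545, 0.085], [0.545, 0.838, -0.026], [-0.085, 0.024, -0.996]]
ft_force: [0.5, 0.3, -0.1]
grip_width: -0.0001
gripper_force: 0.0
```

```bash
python3 - <<'E'
from h import *
plan(frame(-38,89.9,[.46,-.36,.24]))
E
```

```text
n 3 dp cm [-1.53 -1.87  1.06] turn [0.0093 0.0275 0.0285]
```

Call:
move_arm(jaw=[0, 0, 0, 0, 0], dp=[[-1.5, -1.9, 1], [-1.5, -1.9, 1], [-1.5, -1.9, 1], [0, 0, 0], [0, 0, 0]], turn=[[0.009, 0.0275, 0.0285], [0.009, 0.0275, 0.0285], [0.009, 0.0275, 0.0285], [0, 0, 0], [0, 0, 0]])

```text
time_s: 10.57
position: [0.4589, -0.3588, 0.2408]
tool_rot: [[-0.789, 0.614, 0.003], [0.614, 0.789, 0.0], [-0.002, 0.002, -1.0]]
ft_force: [-0.5, 0.3, -0.3]
grip_width: 0.0003
gripper_force: 0.0
```

```bash
python3 look.py w8 fan_top lamp_top fan; python3 - <<'E'
from h import *
for q in("fan","fan_top"):
    for a in cams.outline_of("wrist",q)[:1]:
        m=a["mask"];r,c=np.nonzero(m);print(q,a["p"],c.mean(),r.mean(),c.min(),c.max(),r.min(),r.max())
d=np.load("w8.npy");im=cv2.imread("pics/w8.png")
T=camT("wrist")
r,c=np.nonzero((im.min(2)>150))
P=np.array([(T@np.append(ray("wrist",b,a)*d[a,b],1))[:3] for a,b in zip(r[::5],c[::5])])
k=(abs(P[:,0]-.492)<.04)&(abs(P[:,1]+.387)<.04)&(P[:,2]>.05)
print(k.sum(),P[k].mean(0),P[k].min(0),P[k].max(0))
E
```

```text
q [-4.970e+01  2.470e+01  6.800e+01  1.000e-01  8.720e+01 -1.018e+02] [ 0.45886746 -0.35883171  0.24078678] [-0.5  0.3 -0.3]
fan_top 0.74 319.7 263.0 0.3269517 [ 0.4944 -0.3859  0.0779]
lamp_top 0.81 240.1 311.7 0.3421994 [ 0.4885 -0.4668  0.0758]
fan 0.63 320.67280606717225 258.9133261105092 297 345 236 283
fan_top 0.69 320.5246170678337 258.6154266958425 297 344 235 282
326 [ 0.49506502 -0.38254135  0.08016195] [ 0.47694846 -0.40118518  0.0692198 ] [ 0.51808344 -0.36394527  0.08225954]Traceback (most recent call last):
  File "look.py", line 7, in <module>
    for a in cams.mark_of("wrist",q)[:2]:
             ~~~~~~~~~~~~^^^^^^^^^^^
ValueError: it knows: booth, brush, cup, fan_top, jar, lamp_top, lip_edge, mark, mould, spatula, tin, tube
```

View pics/w8.png

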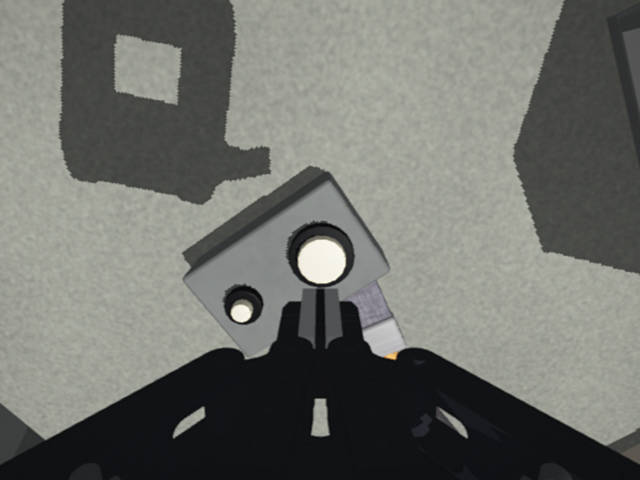

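The large button is at (321,259) and the small one at (241,308). 3D distance 82.6 mm fits the 83 given, and the top is at z≈0.081.

Call:
move_arm(jaw=[0, 0, 0, 0, 0, 0], dp=[[-1.1, 0.04, 3.3], [-1.1, 0.04, 3.3], [-1.1, 0.04, 3.3], [-1.1, 0.04, 3.3], [0, 0, 0], [0, 0, 0]], turn=[[0, 0, 0], [0, 0, 0], [0, 0, 0], [0, 0, 0], [0, 0, 0], [0, 0, 0]])

```text
time_s: 11.32
position: [0.4949, -0.3829, 0.1116]
tool_rot: [[-0.79, 0.613, 0.004], [0.613, 0.79, -0.001], [-0.004, 0.001, -1.0]]
ft_force: [0.2, -0.5, 1.5]
grip_width: -0.0004
gripper_force: 0.0
```

Call:
move_arm(jaw=[0, 0, 0, 0, 0, 0], dp=[[0, 0, 1.5], [0, 0, 1.2], [0, 0, 0.4], [0, 0, 0.3], [0, 0, 0.2], [0, 0, 0]], turn=[[0, 0, 0], [0, 0, 0], [0, 0, 0], [0, 0, 0], [0, 0, 0], [0, 0, 0]])

```text
time_s: 11.82
position: [0.4955, -0.384, 0.0772]
tool_rot: [[-0.79, 0.613, 0.007], [0.613, 0.79, -0.005], [-0.008, 0.0, -1.0]]
ft_force: [-0.1, -0.9, 0.5]
grip_width: 0.0001
gripper_force: 0.4
```

Call:
move_arm(jaw=[0, 0, 0], dp=[[0, 0, 0.2], [0, 0, 0.2], [0, 0, 0]], turn=[[0, 0, 0], [0, 0, 0], [0, 0, 0]])

```text
time_s: 12.07
position: [0.4956, -0.384, 0.0724]
tool_rot: [[-0.79, 0.613, 0.006], [0.613, 0.79, -0.004], [-0.008, 0.001, -1.0]]
ft_force: [0.0, -0.0, 4.2]
grip_width: 0.0
gripper_force: 2.0
```

Call:
move_arm(jaw=[0, 0, 0, 0], dp=[[0, 0, 0.15], [0, 0, 0.15], [0, 0, 0], [0, 0, 0]], turn=[[0, 0, 0], [0, 0, 0], [0, 0, 0], [0, 0, 0]])

```text
time_s: 12.4
position: [0.4957, -0.3841, 0.0709]
tool_rot: [[-0.79, 0.613, 0.007], [0.613, 0.79, -0.005], [-0.009, 0.0, -1.0]]
ft_force: [-2.3, 3.1, 15.5]
grip_width: -0.0
gripper_force: 7.8
```

Bottomed out: 15 N, against 5 N at full travel. Releasing and lifting.

Call:
move_arm(jaw=[0, 0, 0, 0, 0, 0, 0, 0], dp=[[0, 0, -0.5], [0, 0, -1.5], [0, 0, -3], [0, 0, -3], [0, 0, -3], [1.5, 0, -2], [1.5, 0, 0], [0, 0, 0]], turn=[[0, 0, 0], [0, 0, 0], [0, 0, 0], [0, 0, 0], [0, 0, 0], [0, 0, 0], [0, 0, 0], [0, 0, 0]])

```text
time_s: 13.07
position: [0.4699, -0.3639, 0.1999]
tool_rot: [[-0.79, 0.613, 0.006], [0.613, 0.79, -0.004], [-0.007, 0.001, -1.0]]
ft_force: [0.7, -1.1, -0.6]
grip_width: -0.0001
gripper_force: 0.0
```

```bash
python3 - <<'E'
from h import *
for c in("side","top"):
    im,d=cams.get_image(c); cv2.imwrite(f"pics/{c}9.png",im[:,:,::-1])
    if c=="side": cv2.imwrite("pics/s9c.png",cv2.resize(im[140:300,180:400,::-1],None,fx=3,fy=3))
R={}
for q in("lip_edge","mark","fan_top"):
    for c in("side","top"):
        a=cams.mark_of(c,q)
        if a: R[q,c]=(c,a[0]["location"][0]*640,a[0]["location"][1]*480)
    L=[R[q,c] for c in("side","top") if (q,c) in R]
    print(q,L, tri(L) if len(L)>1 else "")
print(observe()["position"],observe()["ft_force"])
E
```

```text
lip_edge [('side', 279.104, 204.72), ('top', 287.616, 254.30400000000003)] (array([0.53869887, 0.09652384, 0.17125998]), [np.float64(0.004261467289465147), np.float64(0.004261467289464991)])
mark [('side', 257.92, 182.112), ('top', 232.12800000000001, 239.424)] (array([0.57384813, 0.24344634, 0.16994821]), [np.float64(0.0003763378605794789), np.float64(0.00037633786057959855)])
fan_top [('side', 389.632, 329.28000000000003)] 
[ 0.47112429 -0.36513276  0.19806783] [-0.80615986  0.99576793 -0.08410669]
```

View pics/s9c.png

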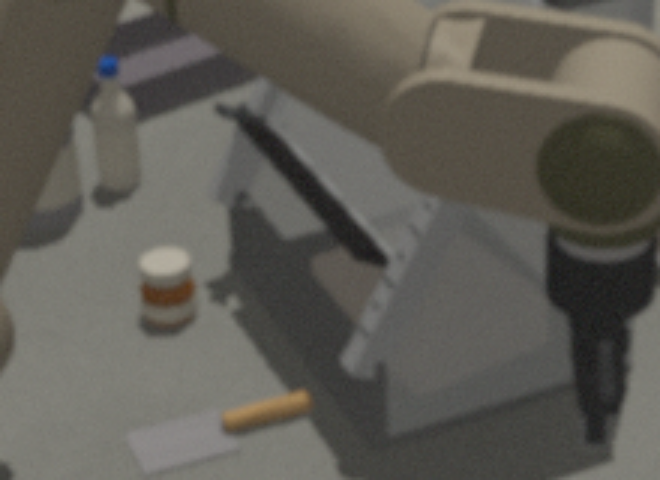

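The side crop shows the lip from (240,115) to (385,260), in line with the pointer at (228,108). Triangulated heights are 0.171 and 0.170 m, and the arm is clear. Handing in.

```bash
python3 -c "
from rig import ticket
print(ticket.close_job())"
```

```text
the job is handed in; nothing more can be done
None
```

I raised the window until its lip was level with the pointer (about 1 mm apart in height by camera), pressed the fan button to its stop and released it, then handed the job in; it returned no verdict.

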